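Hold the food-waste caddy open by its lever

ROBOT

A 6-joint arm with a two-finger parallel gripper is mounted at the origin on a cart in front of the work surface, level with it; the furniture and walls round the work are solid. World frame = base frame: x ahead of the robot, y to its left, z up, the work surface at z = 0. Lengths are in m, angles in rad, forces in N, time in s.
With the tool pointing down it reaches from about 0.325 to 0.775 m from the base axis. Payload 5.5 kg.
Tool frame: the origin (TCP) lies on the centre line of the jaws, within the pads' length; the fingertips stand 17 mm ahead of it and the grasp point (between the pads) lies 2 mm behind it; z points along the fingers, y is the line along which they close (so a half turn about z gives the same grasp; the last joint's range is limited). The gripper opens to 85 mm and grips with 20 to 120 N. Pads are 22 mm wide; open, the fingers measure 114 mm over their backs; the gripper's body (76 mm by 85 mm) begins 54 mm behind the grasp point. The pads swing forward as they close: fully open they stand 13 mm farther back than shut.
Start: joints at [-1.352, 0.091, 1.231, -0, 1.82, -0.057], TCP at [0.163, -0.577, 0.218] pointing down, gripper open.
Joint ranges: [-2.87, 2.87], [-0.86, 2.18], [0.17, 2.46], [-1.51, 4.65], [0.06, 2.69], [-2.65, 2.65]. Speed limits (rad/s): [2.57, 2.57, 3.01, 3.14, 3.14, 3.14].

INTERFACE

Orientations are given as a 3x3 rotation matrix whose columns are the frame's x, y, z axes.
In Python, from rig import bot, imaging, order gives the robot as it stands. The module is installed in compiled form; this text tells all that it offers.
- The arm moves only by the tool drive_tool, never from a script. Its argument "steps" is a list of rows, each a list of 7 numbers: the opening, from -1 (shut) to 1 (fully open), then the shift along the tool's x, y, z in units of 40 mm (1.0 is 40 mm), then the turn, a rotation vector about the tool's x, y, z in units of 6 degrees (1.0 is 6 degrees). A call has exactly 8 rows; each row shifts and turns the commanded pose from where the row before left it, along the tool's axes as they then stand; what a row does not reach is not made up. A row lasts 1/10 s, in which the tool goes at most 50 mm and 8.59 degrees, less where a joint would pass 70% of its speed; a pose out of reach is approached as far as the arm can. A call is refused whole if a number of a shift passes 1 or a number of a turn 1, either way. A call with a gripper value outside its range is refused whole. The fingers move at their own pace and stop on an object; "newtons" is the grip in N (left out, the last holds). Time passes only in rows, so rows that do not move let the fingers close, or fill a call up. It gives the time, the measured TCP pose, the force, the opening and the grip force at its end, in the units of the state.
- bot.read_state(): the state, without advancing time (a new reading comes with each control period).
- imaging.camera(name): name is "side" or "top"; returns the picture (420x560x3 uint8, red, green, blue); there is no depth.
- imaging.camera_model(name): a dict with "fx", "fy", "cx", "cy" (pixels), "T" (4x4, takes a point from camera to world coordinates). Camera axes: x right, y down, z forward; pixel columns grow to the right and rows downward; lengths in m; the calibration is good to about 2 mm. A picture is of the moment at which its call begins. camera_model takes no time and is no camera call.
- order.finish_job(): hands the job in; it is judged then, once.
The state is a dict: "clock": time; "q": joint angles; "joint_vel": joint speeds; "tau": joint torques, N m; "position": TCP position; "tcp_rot": TCP orientation; "contact_force": force on the tool from outside, world axes, zero at the start; "moment": the same for the moment, N m; "opening": opening from 0.0 (shut) to 1.0 (fully open); "finger_force": force on a finger pad.
Only numpy, scipy, OpenCV 4.12 (cv2) and the standard library are available. Lean on these libraries where they do the work, as an engineer would, in place of code of your own. Each camera call takes 0.05 s, during which the arm holds its last target. There are 200 camera calls.

TASK

Take the spice jar off the lid of the food-waste caddy and stand it upright on the round cork trivet, letting go of it, while the lid is still shut. Then press the caddy's sprung orange lever down until the lid stands about 60 degrees open, not fully open, and keep it steady there, finishing while still holding the lever down. Do not disturb the tomato, the garlic or the lemon.

Things in the scene. Friction and masses are not known exactly. Their poses are not given: they have to be found in the camera images.
- caddy: worktop food-waste caddy, a steel box 160 mm deep (its x) by 170 mm wide (its y), fixed to the worktop. Origin at the centre of its underside; x points to its back, where the lid is hinged; the lever sticks out of its front (-x), which faces to the robot's right and a little towards it. The green lid shut on it is 172 x 184 mm, flat, its top 107 mm above the worktop.
- lid (a joint): opening angle of the green lid, rad: 0 shut, 1.05 = 60 degrees, 1.5 fully open; hinged along the caddy's back, its front edge rises. It is linked to the lever and turns 3 times as far as the lever does
- lid_front (a point): middle of the lid's front upper edge; rises as the lid opens. (Behind and above, wall cabinets overhang the worktop from about x = 0.60 m on, their underside 0.54 m up: keep lifts low)
- lever: lever on the caddy's front: two dark arms and an orange ridged pad. Origin on its pivot, which lies along the caddy's y axis, 92 mm in front of the caddy's centre and 58 mm above the worktop. It springs up by itself; turning down by 0.35 rad (about 27 mm at the pad) opens the lid to 60 degrees, 0.5 rad is its stop. The push needed at the pad is about 3 N to start and about 9 N at 60 degrees; let go, it rises and the lid shuts
- pad_top (a point): centre of the upper face of the lever's orange pad (44 mm along the lever by 66 mm wide, 10 mm thick): where to press, downward. At rest 168 mm in front of the caddy's centre, 82 mm above the worktop, sloping down by 0.25 rad towards the caddy; at 60 degrees of lid about 55 mm above the worktop, nearly level. It moves with the lever
- jar_centre (a point): small round spice jar with a yellow cap, 45 mm across, 100 mm tall, standing loose on the lid; the point lies at its centre, half-way up, its z axis along the jar
- trivet_top (a point): centre of the upper face of the round cork trivet, 140 mm across, 8 mm thick, fixed on the worktop; it lies to the right of the caddy
- tomato: red tomato, 60 mm across, 66 mm tall, loose, in one of three places: behind the trivet, behind the lever, or at the far right near the worktop's front edge; origin at its underside
- garlic: garlic bulb, 56 mm, loose, in another of the three places; origin at its underside
- lemon: lemon, 72 x 55 x 56 mm, loose, in the last of the three places; origin at its underside

How it is judged:
On the way, in this order (a step that is already met when the one before it is completed fails the run):
1. the jar stands upright on the trivet, let go, the lid still shut (horizontal distance between jar_centre and trivet_top below 0.055 m and z of jar_centre in the frame of trivet_top below 0.056 m and angle between jar_centre's own z axis and vertical below 0.15 rad and contact force between the fingers and spice_jar below 0.2 N and value of joint lid below 0.15 rad), for 0.3 s.
2. the lid is held between 48 and 72 degrees open by pressing the lever (value of joint lid between 0.84 and 1.26 rad and contact force between any of the fingers, the arm and lever above 3 N), for 1 s.
At the end, for the whole second after the job is handed in: the lid is steady between 48 and 72 degrees open (0.84 to 1.26 rad), the robot pressing the lever with more than 3 N, and the jar stands upright on the trivet with its centre within 55 mm of the trivet's (all of step 2 and velocity of joint lid between -0.15 and 0.15 rad/s and horizontal distance between jar_centre and trivet_top below 0.055 m and z of jar_centre in the frame of trivet_top below 0.056 m and angle between jar_centre's own z axis and vertical below 0.15 rad); the arm keeps its last pose, push and grip.
It fails at once if the tomato, garlic or lemon is moved by more than 30 mm (distance of any of tomato, garlic, lemon from where it was at the start of the episode above 0.03 m).
It fails at once if the jar is toppled (angle between jar_centre's own z axis and vertical above 1 rad).
It also fails if it takes over 45 s, if anything falls off the work surface, if the arm or the gripper's body presses on something with over 40 N, if the wrist force passes 120 N, or if a joint passes its speed limit or range.

## Working session

There is one attempt and no reset: what is moved stays moved. The work goes in short steps, Python scripts to look and compute and a tool call to move; the robot and the scene stay as the last step left them, time stands still between calls to the robot, and variables do not carry over. Pictures are saved under pics/ and viewed, at most 10 in all, crops included, and the job is handed in when it is done.

Besides the shell and the picture viewer there is one more tool, called after ">>>" in YAML: its name, and indented under it one key for each argument. drive_tool: Moves the arm, as the interface text tells. Its arguments: {"type":"object","properties":{"steps":{"type":"array"},"newtons":{"type":"number"}},"required":["steps"]}

```bash
mkdir -p pics; python3 - <<'E'
from rig import bot, imaging
import cv2
for n in("side","top"):
    cv2.imwrite(f"pics/{n}0.png",imaging.camera(n)[:,:,::-1]); m=imaging.camera_model(n); print(n,m)
s=bot.read_state(); print(s)
E
```

```text
side {'fx': 480.6419886842393, 'fy': 480.6419886842393, 'cx': 285.1010444811081, 'cy': 214.34789190681153, 'T': array([[-0.74671696, -0.39356233,  0.53621122, -0.26316106],
       [-0.66489501,  0.46363037, -0.58562916,  0.73697437],
       [-0.01812223, -0.79382339, -0.60787829,  1.06980697],
       [ 0.        ,  0.        ,  0.        ,  1.        ]])}
top {'fx': 458.54578568036925, 'fy': 458.54578568036925, 'cx': 279.74986122555123, 'cy': 206.40953830752662, 'T': array([[ 0.02251092, -0.98987113,  0.14017276,  0.40809916],
       [-0.99974415, -0.02197846,  0.00534566, -0.19628842],
       [-0.00221073, -0.14025724, -0.99011263,  1.26305664],
       [ 0.        ,  0.        ,  0.        ,  1.        ]])}
{'clock': 0.1, 'q': array([-1.35168015e+00,  9.17871912e-02,  1.23180503e+00,  1.19041837e-05,
        1.81977648e+00, -5.67245177e-02]), 'joint_vel': array([-1.26050857e-03, -2.48202001e-03, -4.12124818e-03, -3.15342958e-05,
        1.24196840e-03,  4.53606629e-04]), 'tau': array([ 1.30716118e-03, -4.60216999e+01, -4.19218147e+01, -1.44317792e-04,
        1.06354285e-02,  2.96268993e-06]), 'position': array([ 0.16334067, -0.57704748,  0.21653944]), 'tcp_rot': array([[ 9.62195793e-01,  2.72358431e-01, -3.74793234e-04],
       [ 2.72358666e-01, -9.62194234e-01,  1.73609140e-03],
       [ 1.12215240e-04, -1.77253802e-03, -9.99998423e-01]]), 'contact_force': array([-0.12900391,  0.49869914, -0.43394111]), 'moment': array([ 0.00977276, -0.02469421,  0.05702697]), 'finger_force': 0.0, 'opening': 0.9981896971289596}
```

View pics/side0.png

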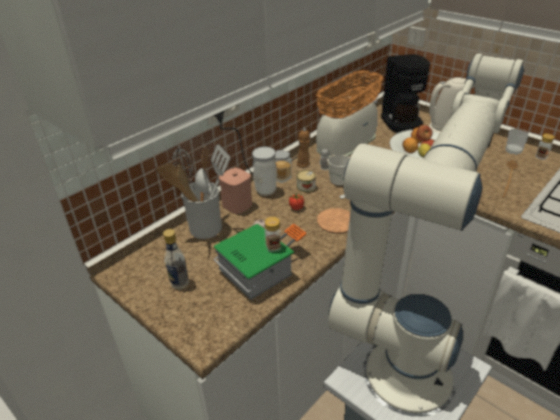

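View pics/top0.png

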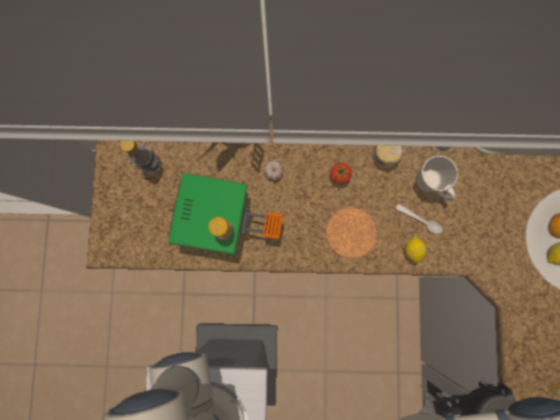

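The top view shows the lid at about (209,213), jar cap (219,229), pad (272,225), trivet (351,232), garlic (273,170), tomato (341,173) and lemon (416,249). Next I'll segment these to get positions.

```bash
cat > h.py <<'E'
import numpy as np, cv2
from rig import bot, imaging
def ray(n,px,z):
    m=imaging.camera_model(n); d=m["T"][:3,:3]@np.array([(px[0]-m["cx"])/m["fx"],(px[1]-m["cy"])/m["fy"],1]); o=m["T"][:3,3]
    return o+d*(z-o[2])/d[2]
def proj(n,p):
    m=imaging.camera_model(n); c=np.linalg.inv(m["T"])@np.append(p,1); return np.round([m["fx"]*c[0]/c[2]+m["cx"],m["fy"]*c[1]/c[2]+m["cy"]],1)
def blob(im,h0,h1,box,smin=120,vmin=50):
    hsv=cv2.cvtColor(im,cv2.COLOR_RGB2HSV); x0,y0,x1,y1=box
    k=np.zeros(im.shape[:2],np.uint8); k[y0:y1,x0:x1]=cv2.inRange(hsv,(h0,smin,vmin),(h1,255,255))[y0:y1,x0:x1]
    n,l,s,c=cv2.connectedComponentsWithStats(k); i=1+np.argmax(s[1:,4])
    pts=np.argwhere(l==i)[:,::-1].astype(np.float32)
    return cv2.minAreaRect(cv2.convexHull(pts)),c[i],s[i]
E
python3 - <<'E'
from h import *
np.set_printoptions(precision=4,suppress=True)
t=cv2.imread("pics/top0.png")[:,:,::-1].copy(); s=cv2.imread("pics/side0.png")[:,:,::-1].copy()
for nm,a,z in [("lid",(50,80,(160,160,255,265)),.107),("cap",(15,30,(200,210,240,250)),.207),("pad",(0,20,(255,205,290,245),170,120),.082),("triv",(3,20,(320,200,385,265),120,120),.008)]:
    r,c,st=blob(t,*a); print(nm,"TOP",r,c,st[2:],ray("top",r[0],z)); 
    if nm=="lid": print(np.array([ray("top",p,z) for p in cv2.boxPoints(r)]))
for nm,a,z in [("pad",(0,20,(284,222,310,245),150,120),.082),("cap",(15,30,(262,215,284,232),120),.195),("lid",(50,80,(210,220,295,275)),.107)]:
    r,c,st=blob(s,*a); print(nm,"SIDE",r,c,st[2:],ray("side",r[0],z))
    if nm=="lid": print(np.array([ray("side",p,z) for p in cv2.boxPoints(r)]))
for nm,p in [("garlic",(273,171)),("tom",(341,173)),("lem",(416,249))]: print(nm,ray("top",p,.03))
v=np.hstack([cv2.resize(t[180:270,165:300],None,fx=3.5,fy=3.5,interpolation=2)[:315],cv2.resize(s[210:300,205:315],None,fx=3.5,fy=3.5,interpolation=2)[:315][:,:327]])[:,:800]
cv2.imwrite("pics/c0.png",v[:,:,::-1])
E
```

```text
lid TOP ((207.59628295898438, 212.9945526123047), (66.09735107421875, 71.43004608154297), 10.784297943115234) [205.9803 210.9963] [  77   80 4052] [ 0.5508 -0.0071  0.107 ]
[[ 0.4752  0.0883  0.107 ]
 [ 0.6563  0.0641  0.107 ]
 [ 0.6277 -0.1041  0.107 ]
 [ 0.4479 -0.0764  0.107 ]]
cap TOP ((219.0, 226.5), (19.0, 20.0), 90.0) [219.     226.9938] [ 21  20 325] [ 0.5076 -0.0512  0.207 ]
pad TOP ((272.4864501953125, 225.08106994628906), (17.09749412536621, 25.646240234375), 9.462322235107422) [272.6085 225.2382] [ 20  27 424] [ 0.5261 -0.1722  0.082 ]
triv TOP ((351.9999694824219, 232.0), (63.99999237060547, 63.99999237060547), 90.0) [351.4115 231.9097] [  65   65 3830] [ 0.5193 -0.3891  0.008 ]
pad SIDE ((295.25, 231.75), (16.970561981201172, 13.435029029846191), 45.0) [295.1048 232.0143] [ 21  17 210] [ 0.5218 -0.1669  0.082 ]
cap SIDE ((272.0, 223.0), (14.0, 14.0), 90.0) [272.0598 222.7011] [ 15  15 184] [ 0.5101 -0.0499  0.195 ]
lid SIDE ((253.5342559814453, 249.05914306640625), (45.54875183105469, 64.63368225097656), 59.931419372558594) [250.7344 251.2062] [  78   50 1935] [ 0.5442 -0.0003  0.107 ]
[[ 0.6471  0.0664  0.107 ]
 [ 0.6283 -0.1633  0.107 ]
 [ 0.4436 -0.0656  0.107 ]
 [ 0.4738  0.1362  0.107 ]]
garlic [ 0.6804 -0.1689  0.03  ]
tom [ 0.6789 -0.3555  0.03  ]
lem [ 0.4756 -0.5571  0.03  ]
```

View pics/c0.png

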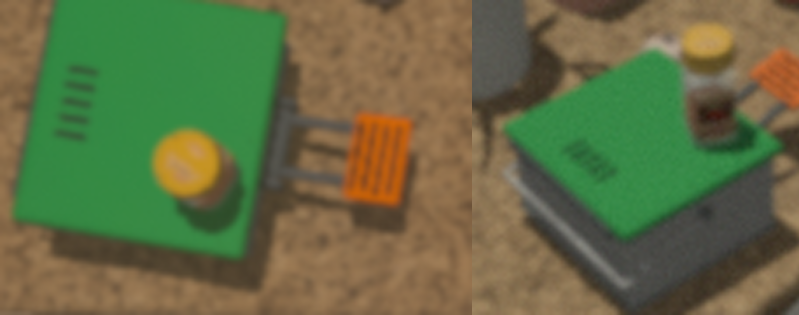

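>>> drive_tool:
  steps:
    - [1, 0.74, -0.64, -0.15, 0, 0, 0]
    - [1, 0.74, -0.64, -0.15, 0, 0, 0]
    - [1, 0.74, -0.64, -0.15, 0, 0, 0]
    - [1, 0.74, -0.64, -0.15, 0, 0, 0]
    - [1, 0.74, -0.64, -0.15, 0, 0, 0]
    - [1, 0.74, -0.64, -0.15, 0, 0, 0]
    - [1, 0.74, -0.64, -0.15, 0, 0, 0]
    - [1, 0.74, -0.64, -0.15, 0, 0, 0]
  newtons: 30

```text
clock: 0.9
position: [0.336, -0.3143, 0.2654]
tcp_rot: [[0.962, 0.272, -0.0], [0.272, -0.962, 0.0], [-0.0, -0.0, -1.0]]
contact_force: [0.3, 0.2, -0.7]
opening: 1.0
finger_force: 0.0
```

>>> drive_tool:
  steps:
    - [1, 0.74, -0.64, 0, 0, 0, 0]
    - [1, 0.74, -0.64, 0, 0, 0, 0]
    - [1, 0.74, -0.64, 0, 0, 0, 0]
    - [1, 0.74, -0.64, 0, 0, 0, 0]
    - [1, 0.74, -0.64, 0, 0, 0, 0]
    - [1, 0.74, -0.64, 0, 0, 0, 0]
    - [1, 0.74, -0.64, 0, 0, 0, 0]
    - [1, 0, 0, 0, 0, 0, 0]

```text
clock: 1.7
position: [0.4874, -0.0833, 0.2644]
tcp_rot: [[0.961, 0.278, -0.001], [0.278, -0.961, 0.002], [-0.001, -0.002, -1.0]]
contact_force: [-0.5, -1.2, -1.0]
opening: 0.998
finger_force: 0.0
```

```bash
cat > d.py <<'E'
from h import *; import sys
np.set_printoptions(precision=4,suppress=True)
s=bot.read_state(); R=s["tcp_rot"]; print(s["clock"],s["position"],s["q"],s["contact_force"],s["opening"],s["finger_force"]); print(R)
if len(sys.argv)>3: print("units", R.T@(np.array(list(map(float,sys.argv[1:4])))-s["position"])/.04)
E
python3 d.py .508 -.051 .165
```

```text
1.7 [ 0.4874 -0.0833  0.2644] [-0.2392 -0.1753  1.4064  0.0016  1.9122  1.0508] [-0.548  -1.1614 -1.05  ] 0.9976234097695713 0.0
[[ 0.9607  0.2776 -0.0013]
 [ 0.2776 -0.9607  0.0019]
 [-0.0008 -0.0022 -1.    ]]
units [ 0.7211 -0.6277  2.4863]
```

>>> drive_tool:
  steps:
    - [1, 0.36, -0.31, 0, 0, 0, 0]
    - [1, 0.36, -0.31, 0, 0, 0, 0]
    - [1, 0, 0, 0.3, 0, 0, 0]
    - [1, 0, 0, 0.5, 0, 0, 0]
    - [1, 0, 0, 0.6, 0, 0, 0]
    - [1, 0, 0, 0.6, 0, 0, 0]
    - [1, 0, 0, 0.48, 0, 0, 0]
    - [1, 0, 0, 0, 0, 0, 0]

```text
clock: 2.5
position: [0.5046, -0.0561, 0.162]
tcp_rot: [[0.962, 0.271, -0.007], [0.271, -0.962, 0.001], [-0.007, -0.003, -1.0]]
contact_force: [0.3, -0.0, -0.8]
opening: 1.002
finger_force: 0.0
```

>>> drive_tool:
  steps:
    - [0.5, 0, 0, 0, 0, 0, 0]
    - [0, 0, 0, 0, 0, 0, 0]
    - [-1, 0, 0, 0, 0, 0, 0]
    - [-1, 0, 0, 0, 0, 0, 0]
    - [-1, 0, 0, 0, 0, 0, 0]
    - [-1, 0, 0, 0, 0, 0, 0]
    - [-1, 0, 0, 0, 0, 0, 0]
    - [-1, 0, 0, 0, 0, 0, 0]
  newtons: 30

```text
clock: 3.3
position: [0.5078, -0.0548, 0.1686]
tcp_rot: [[0.962, 0.273, 0.003], [0.273, -0.962, 0.0], [0.003, 0.001, -1.0]]
contact_force: [-1.0, 2.7, 5.3]
opening: 0.537
finger_force: 27.2
```

```bash
python3 d.py .519 -.389 .165; python3 - <<'E'
from h import *
a=imaging.camera("side")[180:290,190:330];b=imaging.camera("top")[170:280,150:290]
cv2.imwrite("pics/g1.png",cv2.resize(np.hstack([a,b]),None,fx=2.8,fy=2.8,interpolation=2)[:,:,::-1])
E
```

```text
3.3 [ 0.5078 -0.0548  0.1686] [-0.1748 -0.1576  1.5605  0.0009  1.7353  1.1196] [-1.0359  2.6918  5.2803] 0.537373544314001 27.200428009964526
[[ 0.962   0.2731  0.0035]
 [ 0.2731 -0.962   0.0003]
 [ 0.0034  0.0006 -1.    ]]
units [-2.0121  8.114   0.0876]
```

View pics/g1.png

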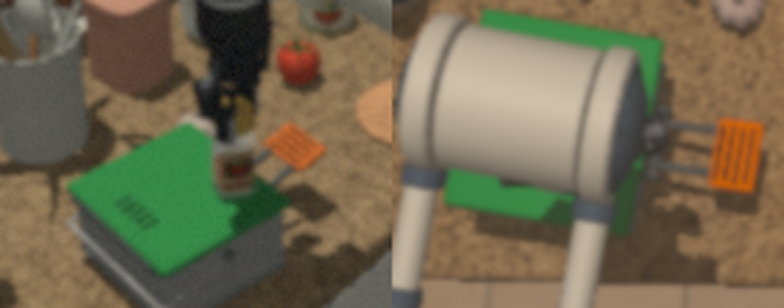

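The side view shows the jar upright between the fingers, and the 45.6 mm opening matches its diameter. I'll lift it and carry it over to the trivet.

>>> drive_tool:
  steps:
    - [-1, 0, 0, -0.2, 0, 0, 0]
    - [-1, 0, 0, -0.4, 0, 0, 0]
    - [-1, 0, 0, -0.4, 0, 0, 0]
    - [-1, 0, 0.2, -0.1, 0, 0, 0]
    - [-1, -0.1, 0.4, 0, 0, 0, 0]
    - [-1, -0.2, 0.7, 0, 0, 0, 0]
    - [-1, -0.2, 0.8, 0, 0, 0, 0]
    - [-1, -0.2, 0.8, 0, 0, 0, 0]

```text
clock: 4.2
position: [0.5116, -0.1762, 0.2104]
tcp_rot: [[0.962, 0.273, -0.0], [0.273, -0.962, -0.0], [-0.0, 0.0, -1.0]]
contact_force: [0.8, 0.2, -1.3]
opening: 0.508
finger_force: 32.7
```

>>> drive_tool:
  steps:
    - [-1, -0.2, 0.8, 0, 0, 0, 0]
    - [-1, -0.2, 0.8, 0, 0, 0, 0]
    - [-1, -0.2, 0.8, 0, 0, 0, 0]
    - [-1, -0.2, 0.8, 0, 0, 0, 0]
    - [-1, -0.2, 0.8, 0, 0, 0, 0]
    - [-1, -0.2, 0.5, 0, 0, 0, 0]
    - [-1, -0.1, 0.3, 0, 0, 0, 0]
    - [-1, 0, 0, 0, 0, 0, 0]

```text
clock: 5.0
position: [0.5133, -0.375, 0.2096]
tcp_rot: [[0.963, 0.27, -0.001], [0.27, -0.963, 0.0], [-0.001, -0.001, -1.0]]
contact_force: [1.1, 0.1, -1.6]
opening: 0.508
finger_force: 32.0
```

```bash
python3 d.py .519 -.389 .073; python3 - <<'E'
from h import *
a=imaging.camera("side")[160:270,250:390];b=imaging.camera("top")[170:280,280:420]
cv2.imwrite("pics/g2.png",cv2.resize(np.hstack([a,b]),None,fx=2.8,fy=2.8,interpolation=2)[:,:,::-1])
E
```

```text
5.0 [ 0.5133 -0.375   0.2096] [-0.6843  0.1885  1.1385 -0.0004  1.8157  0.6128] [ 1.1072  0.1056 -1.61  ] 0.5081506789082688 31.977382614277303
[[ 0.9628  0.2702 -0.0012]
 [ 0.2702 -0.9628  0.0004]
 [-0.001  -0.0007 -1.    ]]
units [0.0472 0.377  3.4139]
```

View pics/g2.png

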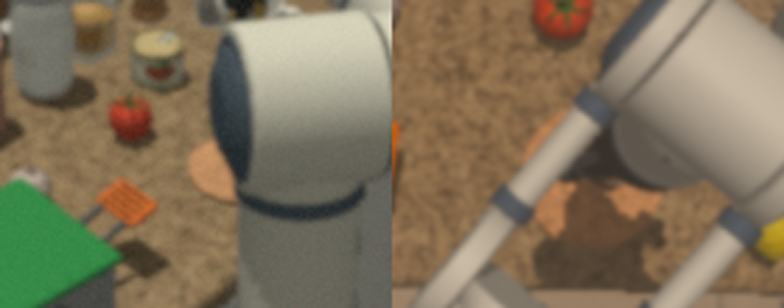

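The arm hides the jar in both views, but grip force and opening confirm it is held. I'll lower it in steps, ending slowly and watching the force.

>>> drive_tool:
  steps:
    - [-1, 0.05, 0.38, 0, 0, 0, 0]
    - [-1, 0, 0, 0.4, 0, 0, 0]
    - [-1, 0, 0, 0.6, 0, 0, 0]
    - [-1, 0, 0, 0.7, 0, 0, 0]
    - [-1, 0, 0, 0.7, 0, 0, 0]
    - [-1, 0, 0, 0.5, 0, 0, 0]
    - [-1, 0, 0, 0.25, 0, 0, 0]
    - [-1, 0, 0, 0, 0, 0, 0]

```text
clock: 5.9
position: [0.5197, -0.3859, 0.0829]
tcp_rot: [[0.962, 0.274, -0.002], [0.274, -0.962, 0.002], [-0.001, -0.002, -1.0]]
contact_force: [0.3, -0.3, -1.2]
opening: 0.503
finger_force: 32.1
```

>>> drive_tool:
  steps:
    - [-1, 0, 0, 0, 0, 0, 0]
    - [-1, 0, 0, 0.05, 0, 0, 0]
    - [-1, 0, 0, 0.05, 0, 0, 0]
    - [-1, 0, 0, 0, 0, 0, 0]
    - [-1, 0, 0, 0, 0, 0, 0]
    - [-1, 0, 0, 0, 0, 0, 0]
    - [-1, 0, 0, 0, 0, 0, 0]
    - [-1, 0, 0, 0, 0, 0, 0]

```text
clock: 6.7
position: [0.52, -0.3875, 0.0804]
tcp_rot: [[0.962, 0.272, 0.0], [0.272, -0.962, 0.0], [0.0, -0.0, -1.0]]
contact_force: [0.4, 0.1, -0.5]
opening: 0.505
finger_force: 32.1
```

>>> drive_tool:
  steps:
    - [-1, 0, 0, 0.05, 0, 0, 0]
    - [-1, 0, 0, 0.05, 0, 0, 0]
    - [-1, 0, 0, 0.05, 0, 0, 0]
    - [-1, 0, 0, 0, 0, 0, 0]
    - [-1, 0, 0, 0, 0, 0, 0]
    - [-1, 0, 0, 0, 0, 0, 0]
    - [-1, 0, 0, 0, 0, 0, 0]
    - [-1, 0, 0, 0, 0, 0, 0]

```text
clock: 7.5
position: [0.52, -0.3875, 0.0745]
tcp_rot: [[0.962, 0.272, 0.0], [0.272, -0.962, -0.0], [0.0, 0.0, -1.0]]
contact_force: [0.1, -0.1, -1.2]
opening: 0.505
finger_force: 32.1
```

>>> drive_tool:
  steps:
    - [-1, 0, 0, 0.05, 0, 0, 0]
    - [-1, 0, 0, 0.05, 0, 0, 0]
    - [-1, 0, 0, 0, 0, 0, 0]
    - [-1, 0, 0, 0, 0, 0, 0]
    - [-1, 0, 0, 0, 0, 0, 0]
    - [-1, 0, 0, 0, 0, 0, 0]
    - [-1, 0, 0, 0, 0, 0, 0]
    - [-1, 0, 0, 0, 0, 0, 0]

```text
clock: 8.3
position: [0.5201, -0.3876, 0.0711]
tcp_rot: [[0.962, 0.272, 0.001], [0.272, -0.962, -0.0], [0.0, 0.001, -1.0]]
contact_force: [-1.5, 1.7, 4.7]
opening: 0.505
finger_force: 32.8
```

Contact at about 0.071, as predicted. I'll open now, wait, then raise.

>>> drive_tool:
  steps:
    - [0.2, 0, 0, 0, 0, 0, 0]
    - [0.6, 0, 0, 0, 0, 0, 0]
    - [1, 0, 0, 0, 0, 0, 0]
    - [1, 0, 0, 0, 0, 0, 0]
    - [1, 0, 0, 0, 0, 0, 0]
    - [1, 0, 0, 0, 0, 0, 0]
    - [1, 0, 0, 0, 0, 0, 0]
    - [1, 0, 0, 0, 0, 0, 0]

```text
clock: 9.1
position: [0.5199, -0.3875, 0.0704]
tcp_rot: [[0.962, 0.272, -0.0], [0.272, -0.962, 0.0], [-0.0, -0.0, -1.0]]
contact_force: [0.9, -0.4, -0.6]
opening: 1.001
finger_force: 0.0
```

>>> drive_tool:
  steps:
    - [1, 0, 0, -0.3, 0, 0, 0]
    - [1, 0, 0, -0.6, 0, 0, 0]
    - [1, 0, 0, -0.7, 0, 0, 0]
    - [1, 0, 0, -0.7, 0, 0, 0]
    - [1, 0, 0, -0.7, 0, 0, 0]
    - [1, 0, 0, -0.5, 0, 0, 0]
    - [1, 0, -0.6, 0, 0, 0, 0]
    - [1, 0, -0.8, 0, 0, 0, 0]

```text
clock: 9.9
position: [0.5048, -0.3342, 0.2121]
tcp_rot: [[0.963, 0.271, 0.002], [0.271, -0.963, -0.002], [0.001, 0.002, -1.0]]
contact_force: [0.3, 0.0, -1.1]
opening: 1.002
finger_force: 0.0
```

>>> drive_tool:
  steps:
    - [1, 0, -0.8, 0, 0, 0, 0]
    - [1, 0, -0.8, 0, 0, 0, 0]
    - [0, 0, -0.8, 0, 0, 0, 0]
    - [-1, 0, -0.6, 0, 0, 0, 0]
    - [-1, 0, -0.3, 0, 0, 0, 0]
    - [-1, 0, 0, 0, 0, 0, 0]
    - [-1, 0, 0, 0, 0, 0, 0]
    - [-1, 0, 0, 0, 0, 0, 0]

```text
clock: 10.7
position: [0.4689, -0.2075, 0.2103]
tcp_rot: [[0.962, 0.271, -0.0], [0.271, -0.962, -0.0], [-0.0, 0.0, -1.0]]
contact_force: [-0.2, 0.2, -0.4]
opening: 0.003
finger_force: 0.0
```

```bash
python3 d.py .525 -.171 .12; python3 - <<'E'
from h import *
a=imaging.camera("side")[160:270,250:390];b=imaging.camera("top")[170:280,230:370]
cv2.imwrite("pics/g3.png",cv2.resize(np.hstack([a,b]),None,fx=2.8,fy=2.8,interpolation=2)[:,:,::-1])
E
```

```text
10.7 [ 0.4689 -0.2075  0.2103] [-0.4828 -0.1449  1.4755 -0.0003  1.8112  0.8131] [-0.1805  0.1646 -0.4185] 0.002868602050948493 0.0
[[ 0.9625  0.2714 -0.0003]
 [ 0.2714 -0.9625 -0.0002]
 [-0.0003  0.0001 -1.    ]]
units [ 1.5982 -0.4989  2.2558]
```

View pics/g3.png

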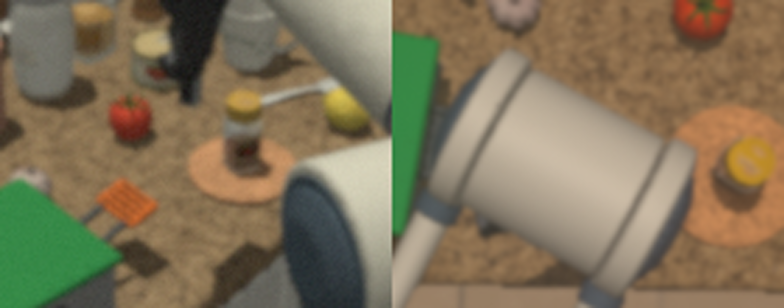

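The jar stands upright near the middle of the trivet and the lid is shut. Next I'll move over the pad and press.

>>> drive_tool:
  steps:
    - [-1, 0.3, -0.1, 0, 0, 0, 0]
    - [-1, 0.5, -0.15, 0, 0, 0, 0]
    - [-1, 0.5, -0.15, 0, 0, 0, 0]
    - [-1, 0.3, -0.1, 0.3, 0, 0, 0]
    - [-1, 0, 0, 0.6, 0, 0, 0]
    - [-1, 0, 0, 0.6, 0, 0, 0]
    - [-1, 0, 0, 0.5, 0, 0, 0]
    - [-1, 0, 0, 0.25, 0, 0, 0]

```text
clock: 11.6
position: [0.5239, -0.1693, 0.1167]
tcp_rot: [[0.962, 0.272, -0.004], [0.272, -0.962, 0.002], [-0.004, -0.003, -1.0]]
contact_force: [-0.6, -0.5, 0.2]
opening: 0.001
finger_force: 0.0
```

>>> drive_tool:
  steps:
    - [-1, 0, 0, 0.1, 0, 0, 0]
    - [-1, 0, 0, 0.1, 0, 0, 0]
    - [-1, 0, 0, 0.1, 0, 0, 0]
    - [-1, 0, 0, 0.1, 0, 0, 0]
    - [-1, 0, 0, 0.1, 0, 0, 0]
    - [-1, 0, 0, 0, 0, 0, 0]
    - [-1, 0, 0, 0, 0, 0, 0]
    - [-1, 0, 0, 0, 0, 0, 0]

```text
clock: 12.4
position: [0.525, -0.1699, 0.1007]
tcp_rot: [[0.962, 0.272, 0.0], [0.272, -0.962, -0.0], [0.0, 0.0, -1.0]]
contact_force: [-0.2, -1.0, 0.4]
opening: 0.005
finger_force: 0.0
```

```bash
python3 d.py .525 -.171 .073
```

```text
12.4 [ 0.525  -0.1699  0.1007] [-0.3747 -0.0303  1.5612  0.      1.6102  0.9203] [-0.1934 -0.9882  0.3842] 0.004903654539851521 0.0
[[ 0.9622  0.2723  0.0004]
 [ 0.2723 -0.9622 -0.0002]
 [ 0.0004  0.0003 -1.    ]]
units [-0.0081  0.025   0.6922]
```

Not quite touching yet. I'll press about 28 mm slowly.

>>> drive_tool:
  steps:
    - [-1, 0, 0, 0.1, 0, 0, 0]
    - [-1, 0, 0, 0.1, 0, 0, 0]
    - [-1, 0, 0, 0.1, 0, 0, 0]
    - [-1, 0, 0, 0.1, 0, 0, 0]
    - [-1, 0, 0, 0.1, 0, 0, 0]
    - [-1, 0, 0, 0.1, 0, 0, 0]
    - [-1, 0, 0, 0.08, 0, 0, 0]
    - [-1, 0, 0, 0, 0, 0, 0]

```text
clock: 13.2
position: [0.5246, -0.1698, 0.0724]
tcp_rot: [[0.962, 0.272, -0.001], [0.272, -0.962, 0.0], [-0.001, -0.001, -1.0]]
contact_force: [-0.2, -1.2, 0.3]
opening: 0.003
finger_force: 0.0
```

>>> drive_tool:
  steps:
    - [-1, 0, 0, 0, 0, 0, 0]
    - [-1, 0, 0, 0, 0, 0, 0]
    - [-1, 0, 0, 0, 0, 0, 0]
    - [-1, 0, 0, 0, 0, 0, 0]
    - [-1, 0, 0, 0, 0, 0, 0]
    - [-1, 0, 0, 0, 0, 0, 0]
    - [-1, 0, 0, 0, 0, 0, 0]
    - [-1, 0, 0, 0, 0, 0, 0]

```text
clock: 14.0
position: [0.5249, -0.1699, 0.0732]
tcp_rot: [[0.962, 0.272, -0.0], [0.272, -0.962, 0.0], [-0.0, -0.0, -1.0]]
contact_force: [-0.1, -0.3, -0.1]
opening: -0.001
finger_force: 0.0
```

```bash
python3 d.py .525 -.171 .073;python3 - <<'E'
from h import *
# predicted lid corners for angles
c=np.array([.549,-.005]); a=np.deg2rad(10); ex=np.array([np.sin(a),np.cos(a)]); ey=np.array([-np.cos(a),np.sin(a)])
S=imaging.camera("side");T=imaging.camera("top")
cv2.imwrite("pics/T4.png",T[:,:,::-1]);cv2.imwrite("pics/S4.png",S[:,:,::-1])
for n,I in(("side",S),("top",T)):
  for d,col in((0,(255,255,255)),(48,(255,0,0)),(60,(255,255,0)),(72,(0,0,255))):
    P=[]
    for u,v in((0,-.092),(-.172,-.092),(-.172,.092),(0,.092)):
        t=np.deg2rad(d); x=.086+u*np.cos(t); z=.105-u*np.sin(t); P.append(proj(n,np.append(c+ex*x+ey*v,z)))
    cv2.polylines(I,[np.int32(P)],True,col,1)
cv2.imwrite("pics/g4.png",cv2.resize(np.hstack([S[180:300,190:350],T[150:270,150:300]]),None,fx=2.58,fy=2.58,interpolation=2)[:,:800,::-1])
E
```

```text
14.0 [ 0.5249 -0.1699  0.0732] [-0.3747 -0.0185  1.5988 -0.      1.5614  0.9203] [-0.0598 -0.3276 -0.1027] -0.0006493256073285746 0.0
[[ 0.9622  0.2723 -0.    ]
 [ 0.2723 -0.9622  0.    ]
 [-0.     -0.     -1.    ]]
units [-0.0048  0.0272  0.0039]
```

View pics/g4.png

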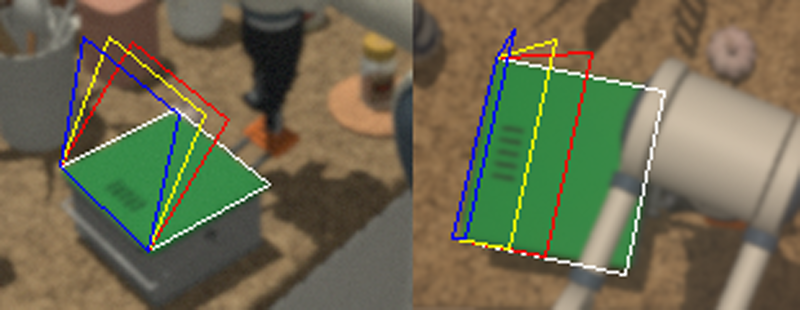

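The lid is still shut and there's no contact force, so the tool isn't on the pad. I'll look closer and check the projections.

```bash
python3 - <<'E'
from h import *
for nm,p in(("tcp",(.525,-.17,.073)),("tip",(.525,-.17,.056)),("padc",(.525,-.171,.082))): print(nm,proj("side",p),proj("top",p))
S=cv2.imread("pics/S4.png");S0=cv2.imread("pics/side0.png")
f=lambda a:cv2.resize(a[190:255,265:330],None,fx=6,fy=6,interpolation=2)
cv2.imwrite("pics/g5.png",np.hstack([f(S0),f(S)]))
E
```

```text
tcp [295.1 233. ] [271.7 225.8]
tip [295.2 237. ] [271.8 226.5]
padc [295.3 230.7] [272.  225.5]
```

View pics/g5.png

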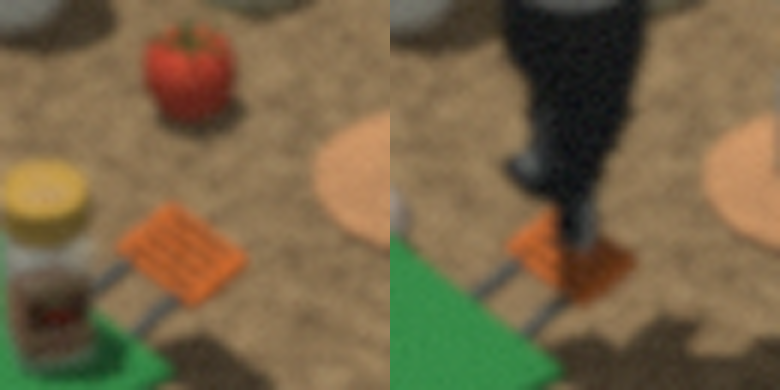

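The fingertip shows at side pixel (297,231), right over the pad centre. That puts it about 25 mm higher than the stated geometry says, so it's probably just above the pad. I'll keep going down in small steps, using force as the guide.

>>> drive_tool:
  steps:
    - [-1, 0, 0, 0.05, 0, 0, 0]
    - [-1, 0, 0, 0.05, 0, 0, 0]
    - [-1, 0, 0, 0.05, 0, 0, 0]
    - [-1, 0, 0, 0, 0, 0, 0]
    - [-1, 0, 0, 0, 0, 0, 0]
    - [-1, 0, 0, 0, 0, 0, 0]
    - [-1, 0, 0, 0, 0, 0, 0]
    - [-1, 0, 0, 0, 0, 0, 0]

```text
clock: 14.9
position: [0.5252, -0.1707, 0.0684]
tcp_rot: [[0.962, 0.272, 0.001], [0.272, -0.962, -0.002], [0.001, 0.002, -1.0]]
contact_force: [-2.2, -1.1, 4.7]
opening: 0.001
finger_force: 2.4
```

>>> drive_tool:
  steps:
    - [-1, 0, 0, 0.05, 0, 0, 0]
    - [-1, 0, 0, 0.05, 0, 0, 0]
    - [-1, 0, 0, 0.05, 0, 0, 0]
    - [-1, 0, 0, 0.05, 0, 0, 0]
    - [-1, 0, 0, 0.05, 0, 0, 0]
    - [-1, 0, 0, 0, 0, 0, 0]
    - [-1, 0, 0, 0, 0, 0, 0]
    - [-1, 0, 0, 0, 0, 0, 0]

```text
clock: 15.7
position: [0.5255, -0.1713, 0.0589]
tcp_rot: [[0.962, 0.272, 0.002], [0.272, -0.962, -0.003], [0.001, 0.004, -1.0]]
contact_force: [-1.0, -3.7, 6.1]
opening: 0.002
finger_force: 3.2
```

```bash
cat > lid.py <<'E'
from h import *; import sys
c=np.array([.549,-.005]); a=np.deg2rad(10); ex=np.array([np.sin(a),np.cos(a)]); ey=np.array([-np.cos(a),np.sin(a)])
S=imaging.camera("side"); g=cv2.inRange(cv2.cvtColor(S,cv2.COLOR_RGB2HSV),(50,100,30),(80,255,255))
g[:, :200]=0; g[:,320:]=0; g[:160]=0; g[300:]=0
best=[]
for d in range(0,86,2):
    t=np.deg2rad(d); P=[]
    for u,v in((0,-.092),(-.172,-.092),(-.172,.092),(0,.092)):
        P.append(proj("side",np.append(c+ex*(.086+u*np.cos(t))+ey*v,.105-u*np.sin(t))))
    k=np.zeros_like(g); cv2.fillPoly(k,[np.int32(np.round(P))],255); best.append(((k&g>0).sum()/((k|g)>0).sum(),d))
print(sorted(best)[-5:]); cv2.imwrite(sys.argv[1],cv2.resize(S[150:300,190:370],None,fx=4,fy=4,interpolation=2)[:,:,::-1])
E
python3 lid.py pics/g6.png; python3 d.py
```

```text
[(np.float64(0.899688689034936), 18), (np.float64(0.9023890784982935), 26), (np.float64(0.9115105426892499), 20), (np.float64(0.9180440771349863), 24), (np.float64(0.9282229965156794), 22)]
15.75 [ 0.5255 -0.1713  0.0589] [-0.3755 -0.0112  1.6171 -0.0019  1.5324  0.9203] [-1.1039 -3.7082  6.1742] -0.00044927859356517607 3.2005464448593557
[[ 0.9624  0.2716  0.0024]
 [ 0.2716 -0.9624 -0.003 ]
 [ 0.0015  0.0035 -1.    ]]
```

The lid is about 22° open after roughly 10 mm of travel, which matches the linkage. I'll press 16 mm more.

>>> drive_tool:
  steps:
    - [-1, 0, 0, 0.07, 0, 0, 0]
    - [-1, 0, 0, 0.07, 0, 0, 0]
    - [-1, 0, 0, 0.07, 0, 0, 0]
    - [-1, 0, 0, 0.07, 0, 0, 0]
    - [-1, 0, 0, 0.06, 0, 0, 0]
    - [-1, 0, 0, 0.06, 0, 0, 0]
    - [-1, 0, 0, 0, 0, 0, 0]
    - [-1, 0, 0, 0, 0, 0, 0]

```text
clock: 16.55
position: [0.5256, -0.1721, 0.0435]
tcp_rot: [[0.962, 0.271, 0.003], [0.271, -0.962, -0.004], [0.002, 0.005, -1.0]]
contact_force: [-3.1, -5.5, 10.7]
opening: 0.001
finger_force: 4.9
```

```bash
python3 lid.py pics/g7.png; python3 d.py
```

```text
[(np.float64(0.8627940128296507), 62), (np.float64(0.8778842740504083), 60), (np.float64(0.8787984631505414), 54), (np.float64(0.896551724137931), 58), (np.float64(0.9018492176386913), 56)]
16.6 [ 0.5256 -0.1721  0.0436] [-0.376  -0.0019  1.6356 -0.003   1.5037  0.9203] [-3.1684 -5.5516  9.4815] -0.0012675318343064546 4.905569929453364
[[ 0.9625  0.2713  0.0028]
 [ 0.2713 -0.9625 -0.0044]
 [ 0.0015  0.0049 -1.    ]]
```

View pics/g7.png

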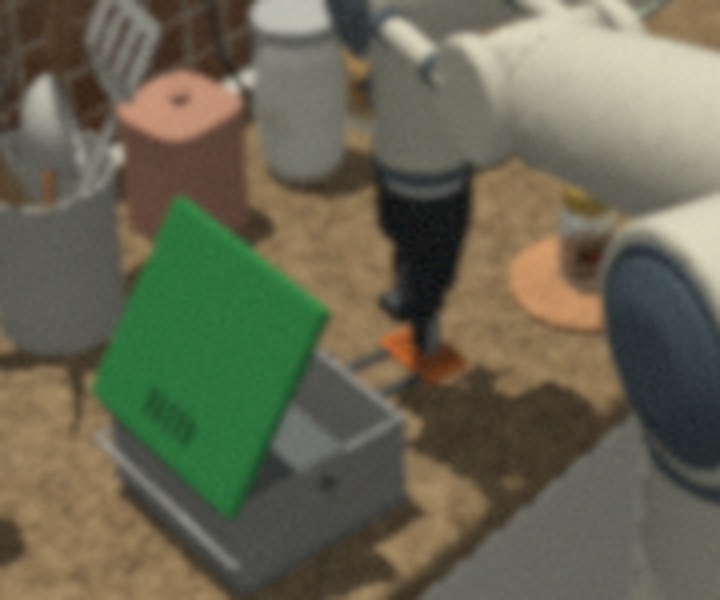

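The lid is about 57° open and the jar is still standing on the trivet. I'll add 1 mm, hold past 1 s and recheck.

>>> drive_tool:
  steps:
    - [-1, 0, 0, 0.03, 0, 0, 0]
    - [-1, 0, 0, 0, 0, 0, 0]
    - [-1, 0, 0, 0, 0, 0, 0]
    - [-1, 0, 0, 0, 0, 0, 0]
    - [-1, 0, 0, 0, 0, 0, 0]
    - [-1, 0, 0, 0, 0, 0, 0]
    - [-1, 0, 0, 0, 0, 0, 0]
    - [-1, 0, 0, 0, 0, 0, 0]

```text
clock: 17.4
position: [0.5256, -0.1721, 0.0424]
tcp_rot: [[0.962, 0.271, 0.003], [0.271, -0.962, -0.004], [0.002, 0.005, -1.0]]
contact_force: [-2.1, -4.6, 9.3]
opening: -0.001
finger_force: 5.0
```

>>> drive_tool:
  steps:
    - [-1, 0, 0, 0, 0, 0, 0]
    - [-1, 0, 0, 0, 0, 0, 0]
    - [-1, 0, 0, 0, 0, 0, 0]
    - [-1, 0, 0, 0, 0, 0, 0]
    - [-1, 0, 0, 0, 0, 0, 0]
    - [-1, 0, 0, 0, 0, 0, 0]
    - [-1, 0, 0, 0, 0, 0, 0]
    - [-1, 0, 0, 0, 0, 0, 0]

```text
clock: 18.2
position: [0.5257, -0.1721, 0.0425]
tcp_rot: [[0.962, 0.271, 0.003], [0.271, -0.962, -0.004], [0.002, 0.005, -1.0]]
contact_force: [-2.8, -5.3, 10.2]
opening: 0.001
finger_force: 5.0
```

```bash
python3 lid.py pics/g8.png; python3 d.py; python3 -c "
from rig import order; print(order.finish_job())"
```

```text
[(np.float64(0.8549404344779257), 56), (np.float64(0.8694545454545455), 64), (np.float64(0.8769956458635704), 62), (np.float64(0.8833808844507846), 58), (np.float64(0.8895705521472392), 60)]
18.25 [ 0.5256 -0.1721  0.0424] [-0.376  -0.0012  1.637  -0.003   1.5016  0.9203] [-3.8476 -5.1422  8.9963] -0.0005776402355113175 4.9886495573446155
[[ 0.9625  0.2713  0.0028]
 [ 0.2713 -0.9625 -0.0044]
 [ 0.0015  0.005  -1.    ]]
the job is handed in; nothing more can be done
None
```

I handed the job in at about 18 s: the jar stands upright on the trivet, and the lever is held down with about 10 N, keeping the lid steady at about 60° by camera estimate; the verdict wasn't shown.

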